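# Ratchet a bobbin tight in the bench clamp

### The arm

A 7-joint arm with a two-finger parallel gripper is mounted at the origin on the work surface. World frame = base frame: x ahead of the robot, y to its left, z up, the work surface at z = 0. Lengths are in m, angles in rad, forces in N, time in s.
With the tool pointing down it reaches from about 0.425 to 0.925 m from the base axis. Payload 6.8 kg.
Tool frame: the origin (TCP) lies midway between the tips of the shut fingers; the grasp point (between the pads) lies 19 mm behind it (r.grip_depth is the distance from the TCP to the grasp point, in m); z points along the fingers, y is the direction in which the jaws open and shut (so a half turn about z gives the same grasp; the last joint's range is limited). The gripper opens to 85 mm and grips with 20 to 120 N. Pads are 22 mm wide; open, the fingers measure 114 mm over their backs; the gripper's body (76 mm by 85 mm) begins 54 mm behind the grasp point. The pads swing forward as they close: fully open they stand 13 mm farther back than shut.
Start: joints at [1.186, 0.477, 0.022, 1.555, -0.011, 1.109, -0.083], TCP at [0.184, -0.649, 0.231] pointing down, gripper open.
Joint ranges: [-2.96, 2.96], [-0.34, 2.1], [-1.41, 1.46], [0.24, 2.44], [-1.37, 4.51], [0.17, 1.92], [-2.96, 2.96]. Speed limits (rad/s): [2.39, 2.39, 3.14, 3.14, 3.14, 3.14, 3.14].

### API

Orientations are given as a rotation vector (axis times angle).
In Python, from plant import r gives the robot as it stands. Calls block until the motion is done:
- r.move_pose(position, orientation): joint-space move of the TCP to a pose.
- r.line_to(position, ori=None, v=0.15, max_force=None): straight line of the TCP; ori=None keeps the orientation; v is the mean speed in m/s. With max_force (N) it stops when the force on the tool has changed by that much, and returns True; else False.
- r.set_joints(angles): joint-space move.
- r.grip(opening): opening from 0.0 (shut) to 1.0 (fully open); the grip force is fixed at half the most; returns when the fingers have stopped.
- r.hold(seconds).
- r.inverse_kinematics(position, orientation): joint angles nearest the present ones, or None.
- r.sense(): the state.
- r.get_image(name): name is "scene" or "top" or "wrist"; returns (picture, depth): 400x640x3 uint8, red, green, blue; 400x640 float32, m along the optical axis (not along the pixel's ray), 0 where there is no reading.
- r.get_calibration(name): a dict with "fov_y" (degrees; the focal length in pixels is half the picture's height over the tangent of half this angle, whatever the lens; pixels are square), "cx", "cy" (the principal point, pixels), "eye" and "attitude" of the camera in the world. Camera axes: x right, y up, looking along -z (the intrinsics and any distortion apply to the point x, -y, -z); pixel columns grow to the right and rows downward; lengths in m; the calibration is good to about 2 mm. A picture is of the moment at which its call begins: read the wrist's pose just before it. get_calibration takes no time and is no camera call; for the wrist camera it gives the pose at the moment of the call.
A pose or a line that the arm cannot do raises r.Unreachable and nothing moves.
- r.hand_in(): hands the job in, once; it reports no verdict.
Trained networks look in the newest picture that a camera, given by its name, has taken for a name from the list of things; names that differ only in an ending like _2 or _b are one class to them, and where a whole thing is asked for, a point or a joint stands for the part that bears it (a point fixed in the world has none). Each returns a list of dicts, best first, with "p" (0 to 1); they miss things now and then, are a little off and sometimes report something else, mostly with a low value. They report only what shows in the picture. A call takes as long as a camera call. They do not tell look-alikes from the thing itself.
- r.spot_in(camera, label): "bbox" ([left, top, width, height] in pixels, round what is visible of it).
- r.place_of(camera, label): "at" ([column, row] in pixels: a listed point, or the origin of a listed thing).
The state is a dict: "t": time; "qpos": joint angles; "dq": joint speeds; "joint_efforts": joint torques, N m; "eef_pos": TCP position; "ee_rot": TCP orientation; "ft_force": force on the tool from outside, world axes, zero at the start; "moment": the same for the moment, N m; "opening": opening from 0.0 (shut) to 1.0 (fully open).
Only numpy, scipy, OpenCV 4.12 (cv2) and the standard library are available. Lean on these libraries where they do the work, as an engineer would, in place of code of your own. Each camera call takes 0.05 s, during which the arm holds its last target.

### The job

Lay the orange bobbin from the small grey stand into the V-rails of the green ratchet clamp, between the rubber pad and the tailstock, and let go. Then work the red-knobbed lever in full strokes from stop to stop until the pad clamps the bobbin firmly against the tailstock: the first notch that makes the knob push back with 5.5 N or more near the end of the stroke is the last, as one more would crush the flanges. Leave the lever let go at its rest stop and the other things on the bench where they are.

Things in the scene. Friction and masses are not known exactly. Their poses are not given: they have to be found in the camera images.
- bobbin_mid (a point): Centre of the orange plastic bobbin to clamp (about 0.15 kg), half-way along its axis, which is this point's y axis, level at the start at z = 50.5 mm. 90 mm long; two flanges 52 mm in diameter, 6 mm thick, at the ends; between them a barrel 28 mm in diameter, 78 mm long. Grip the barrel from above across its axis, 5 to 10 mm above axis height, so that the fingertips clear the rails.
- stand: Small grey stand, 75 mm (x) by 120 mm (y), where the bobbin lies at the start in two V-rails along y (rail tops at z = 32 mm, outer edges 40 mm apart), same as the clamp's. Origin: centre of its underside. Fixed.
- clamp: Green base plate of the ratchet clamp, 170 mm (x) by 370 mm (y), 12 mm thick, fixed to the bench; carries rails, pad, wheel and lever. Origin on its underside, on the centre line. Its axes: z up, y from the tailstock towards the wheel. x, y below mean these.
- cradle (a point): A bobbin lying in the clamp's V-rails has its axis through this point (z = 50.5 mm) and along its y axis. Axes as for the clamp. Rails along y, tops at z = 32 mm, outer edges 40 mm apart. The pad is on the +y side and moves towards -y; the tailstock is on the -y side.
- tail_face (a point): Centre of the tailstock's rubber face (40 by 40 mm), at z = 50.5 mm, facing +y (axes as for the clamp). Fixed for the run, but set in a different place along y each time: at the start 102 to 111 mm lie between pad and tailstock face. Its top is at z = 78 mm.
- pad: Rubber pad (36 by 36 mm) on a yellow spring, facing -y; origin at the centre of its front face, z = 50.5 mm. Each notch drives it 6 mm towards -y. It slides the bobbin to the tailstock, then the spring is pressed: each further notch adds about 58 N of clamping force and 5 N at the knob. The bobbin is held firmly from 55 N of clamping on; over 155 N it is crushed.
- wheel_axis (a point): Point on the upright common axis of ratchet wheel and lever, at z = 60 mm, level with the top of the lever arm. The wheel is dark steel, 102 mm in diameter, with 12 teeth.
- lever_grip (a point): Middle (z = 90 mm) of the upright red knob at the lever's end: a round post 18 mm in diameter from z = 60 to 115 mm, its centre 115 mm from the wheel axis, free above and around. The lever arm under it is 24 mm wide, ends 13 mm beyond the knob's centre, top at z = 60 mm. The lever stays where it is left.
- lever (a joint): Lever angle, rad, counter-clockwise from above: 0 at the rest stop (lever 69.4 deg from the clamp's +x), 0.72 at the other rigid stop, knob nearer the robot. Back at 0.05 or less the driving pawl has dropped behind a tooth; swinging forward then turns the wheel; at 0.66 or more the notch (0.524 rad) has clicked and holds. Shorter strokes slip back. Going back leaves the wheel still.
- knob_top (a point): Top of the red knob, z = 115 mm. Held still late in a working stroke (lever at 0.55 to 0.62), the knob pushes back along its arc with 0.085 N per N of clamping force: under 1 N before the bobbin is clamped, 4.7 N at the least good clamping, 13 N at crushing. While moving, friction adds about 1 N either way; arm and fingers may lag some mm under this load.
- spare_a: White bobbin of the same size standing on the bench on one flange (90 mm tall), origin at its foot. Leave alone.
- spare_b: Another standing white bobbin, as spare_a. Leave alone.
- spare_c: Grey metal bobbin standing, as spare_a. Leave alone.
- tub: Open green plastic tub, 100 mm in diameter, 120 mm tall, origin at its foot. Leave alone.
- spanner: Steel spanner, 180 mm long, lying on the bench, origin at its middle. Leave alone.
- oiler: White bottle with a red cap, 52 mm in diameter, 130 mm tall, origin at its foot. Leave alone.
There are look-alikes about, which are no part of the job. Of the things that look like the part that bears bobbin_mid, the smaller one is meant.

How it is judged:
On the way, in this order (a step that is already met when the one before it is completed fails the run):
1. the orange bobbin lies in the clamp's V-rails between pad and tailstock, along the rails, and is let go (the fingers touch nothing) (x of bobbin_mid in the frame of cradle between -0.004 and 0.004 m and z of bobbin_mid in the frame of cradle between -0.004 and 0.004 m and y of bobbin_mid in the frame of cradle between -0.03 and 0.02 m and angle between the y axis of bobbin_mid and the y axis of cradle, either way round below 0.08 rad and contact force between the fingers and anything else below 0.1 N), for 0.2 s.
2. the pad presses the bobbin with at least 55 N (contact force between pad and anything else above 55 N), for 0.3 s.
At the end, for the whole second after the job is handed in: The bobbin lies in the V-rails (within 4 mm of the centre line, sideways and in height, and within 0.05 rad of it) with its end against the tailstock face (within 3 mm), the pad presses it with 55 to 155 N, and the lever stands still within 0.12 rad of its rest stop (contact force between pad and anything else between 55 and 155 N and x of bobbin_mid in the frame of cradle between -0.004 and 0.004 m and z of bobbin_mid in the frame of cradle between -0.004 and 0.004 m and y of bobbin_mid in the frame of tail_face between 0.04 and 0.048 m and angle between the y axis of bobbin_mid and the y axis of cradle, either way round below 0.05 rad and value of joint lever below 0.12 rad and velocity of joint lever between -0.05 and 0.05 rad/s); the robot touches nothing.
It fails at once if the pad presses with more than 155 N: the bobbin's flanges are crushed (contact force between pad and anything else above 155 N).
It fails at once if a spare bobbin is moved by more than 30 mm (distance of any of spare_a, spare_b, spare_c from where it was at the start of the episode above 0.03 m).
It fails at once if the tub, the spanner or the bottle is moved by more than 30 mm (distance of any of tub, spanner, oiler from where it was at the start of the episode above 0.03 m).
It also fails if it takes over 72 s, if anything falls off the work surface, if the arm or the gripper's body presses on something with over 40 N, if the wrist force passes 120 N, or if a joint passes its speed limit or range.

## Working session

There is one attempt and no reset: what is moved stays moved. The work goes in short steps, each a Python script; the robot and the scene stay as the last script left them, time stands still between calls to the robot, and variables do not carry over. Pictures are saved under pics/ and viewed, and the job is handed in when it is done.

```bash
ls; mkdir -p pics; python3 - <<'E'
from plant import r
import cv2
for n in ("scene","top","wrist"):
    im,d=r.get_image(n); cv2.imwrite(f"pics/{n}0.png",im[:,:,::-1]); c=r.get_calibration(n); print(n,c)
    if n!="wrist":
        for l in ("bobbin_mid","stand","clamp","cradle","tail_face","pad","wheel_axis","lever_grip","knob_top"):
            print(l,[(round(x["p"],2),[round(float(v)) for v in x["at"]]) for x in r.place_of(n,l)][:4])
s=r.sense();print(s["t"],s["eef_pos"],s["ee_rot"],s["ft_force"])
E
```

```text
pics
scene {'fov_y': 48.047162223934734, 'cx': 319.518390244853, 'cy': 201.26452135086996, 'eye': array([ 1.22671032, -0.94415393,  1.08516343]), 'attitude': array([0.82224987, 0.28087499, 0.60628448])}
bobbin_mid [(0.64, [168, 256]), (0.58, [255, 254]), (0.22, [348, 267])]
stand [(0.95, [253, 266])]
clamp [(0.62, [308, 211]), (0.56, [317, 212])]
cradle [(0.74, [308, 210])]
tail_face [(0.63, [296, 216])]
pad [(0.51, [319, 200])]
wheel_axis [(0.86, [335, 193]), (0.71, [252, 267])]
lever_grip [(0.6, [363, 170])]
knob_top [(0.58, [366, 164])]
top {'fov_y': 55.75150546810911, 'cx': 321.5174768541111, 'cy': 194.73746705780385, 'eye': array([ 0.39286802, -0.01463857,  1.17164926]), 'attitude': array([ 0.08400999, -0.12660823, -1.56794918])}
bobbin_mid [(0.62, [467, 284]), (0.61, [415, 215])]
stand [(0.9, [412, 215])]
clamp [(0.64, [309, 209])]
cradle [(0.65, [323, 211])]
tail_face [(0.65, [346, 210])]
pad [(0.52, [240, 188]), (0.41, [307, 212]), (0.23, [374, 253])]
wheel_axis [(0.62, [279, 203]), (0.22, [178, 224])]
lever_grip [(0.6, [236, 188])]
knob_top [(0.94, [235, 189])]
wrist {'fov_y': 63.59643989829869, 'cx': 321.96179509284707, 'cy': 196.30325241240877, 'eye': array([ 0.25607551, -0.62947892,  0.37434166]), 'attitude': array([-0.25446839,  0.19076698, -1.28409763])}
1.05 [ 0.18448854 -0.6493407   0.23132543] [3.11149839e+00 4.33369827e-01 6.66732773e-05] [-0.03642403  0.44528828  0.00628811]
```

View pics/scene0.png

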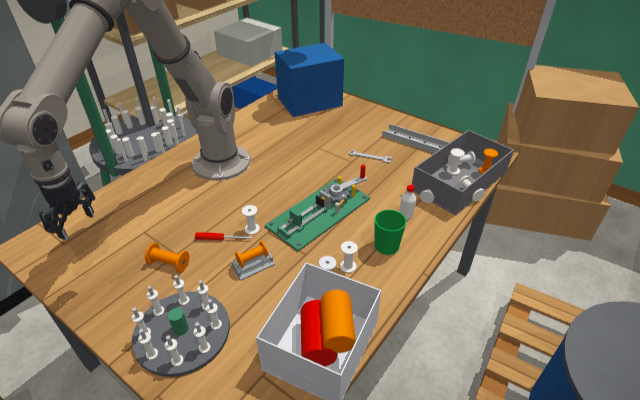

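View pics/top0.png

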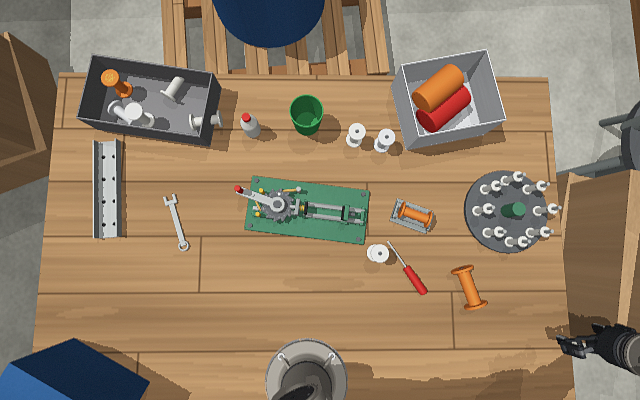

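The scene and top pictures show the clamp (green plate, about 308,211 in top), with its tailstock end towards the stand. The stand with the small orange bobbin is at (412,215). A larger orange look-alike lies at (467,287). The red knob is at (237,189).

```bash
cat > h.py <<'E'
import numpy as np, cv2
from scipy.spatial.transform import Rotation as R
from plant import r
np.set_printoptions(precision=4,suppress=True)
def ray(c,px):
    f=200/np.tan(np.radians(c["fov_y"])/2)
    d=np.array([(px[0]-c["cx"])/f,-(px[1]-c["cy"])/f,-1.])
    return R.from_rotvec(c["attitude"]).apply(d)
def atz(c,px,z):
    d=ray(c,px); return c["eye"]+d*(z-c["eye"][2])/d[2]
def proj(c,P):
    f=200/np.tan(np.radians(c["fov_y"])/2)
    p=R.from_rotvec(c["attitude"]).inv().apply(np.atleast_2d(P)-c["eye"])
    return np.c_[c["cx"]+f*p[:,0]/-p[:,2], c["cy"]-f*p[:,1]/-p[:,2]]
def cloud(c,d):
    v,u=np.mgrid[0:400,0:640]; f=200/np.tan(np.radians(c["fov_y"])/2)
    p=np.stack([(u-c["cx"])/f*d,-(v-c["cy"])/f*d,-d],-1)
    return R.from_rotvec(c["attitude"]).apply(p.reshape(-1,3)).reshape(400,640,3)+c["eye"]
def ori(yaw):  # tool down, jaw (tool y) direction at angle yaw in world
    y=np.array([np.cos(yaw),np.sin(yaw),0]); z=np.array([0,0,-1.]); x=np.cross(y,z)
    return R.from_matrix(np.c_[x,y,z]).as_rotvec()
def look(name,fn,labels=()):
    c=r.get_calibration(name); im,d=r.get_image(name); cv2.imwrite(f"pics/{fn}.png",im[:,:,::-1])
    np.savez(f"pics/{fn}.npz",im=im,d=d,**c)
    out={}
    for l in labels: out[l]=r.place_of(name,l)
    return c,im,d,out
Z=dict(bobbin_mid=.0505,stand=0,clamp=0,cradle=.0505,tail_face=.0505,pad=.0505,wheel_axis=.06,lever_grip=.09,knob_top=.115)
E
python3 - <<'E'
from h import *
for n,D in (("top",dict(bobbin_mid=[(467,284),(415,215)],stand=[(412,215)],clamp=[(309,209)],cradle=[(323,211)],tail_face=[(346,210)],pad=[(307,212)],wheel_axis=[(279,203)],lever_grip=[(236,188)],knob_top=[(235,189)])),
 ("scene",dict(bobbin_mid=[(168,256),(255,254)],stand=[(253,266)],cradle=[(308,210)],tail_face=[(296,216)],pad=[(319,200)],wheel_axis=[(335,193)],lever_grip=[(363,170)],knob_top=[(366,164)]))):
    c=r.get_calibration(n)
    for k,v in D.items():
        for p in v: print(n,k,atz(c,p,Z[k]))
c=r.get_calibration("top")
s=r.sense(); print(R.from_rotvec(s["ee_rot"]).as_matrix()); print(ori(0))
w=r.get_calibration("wrist"); Rt=R.from_rotvec(s["ee_rot"])
print("cam in tool",Rt.inv().apply(w["eye"]-s["eef_pos"]), (Rt.inv()*R.from_rotvec(w["attitude"])).as_matrix())
E
```

```text
top bobbin_mid [ 0.2811 -0.4713  0.0505]
top bobbin_mid [ 0.4836 -0.3249  0.0505]
top stand [ 0.4876 -0.3294  0.    ]
top clamp [ 0.5062 -0.0076  0.    ]
top cradle [ 0.4953 -0.0496  0.0505]
top tail_face [ 0.4984 -0.1182  0.0505]
top pad [ 0.4923 -0.002   0.0505]
top wheel_axis [0.518  0.0805 0.06  ]
top lever_grip [0.5579 0.2019 0.09  ]
top knob_top [0.5512 0.1996 0.115 ]
scene bobbin_mid [ 0.2863 -0.4853  0.0505]
scene bobbin_mid [ 0.4954 -0.3178  0.0505]
scene stand [ 0.4898 -0.3282  0.    ]
scene cradle [ 0.5009 -0.0598  0.0505]
scene tail_face [ 0.4871 -0.1079  0.0505]
scene pad [0.4994 0.0047 0.0505]
scene wheel_axis [0.5285 0.0604 0.06  ]
scene lever_grip [0.5546 0.1993 0.09  ]
scene knob_top [0.5604 0.2075 0.115 ]
[[ 0.9619  0.2733  0.0001]
 [ 0.2733 -0.9619 -0.0001]
 [ 0.      0.0001 -1.    ]]
[2.2214 2.2214 0.    ]
cam in tool [ 0.0743  0.0005 -0.143 ] [[ 0.      0.9564  0.2921]
 [ 1.      0.0003 -0.001 ]
 [-0.001   0.2921 -0.9564]]
```

View pics/wrist0.png

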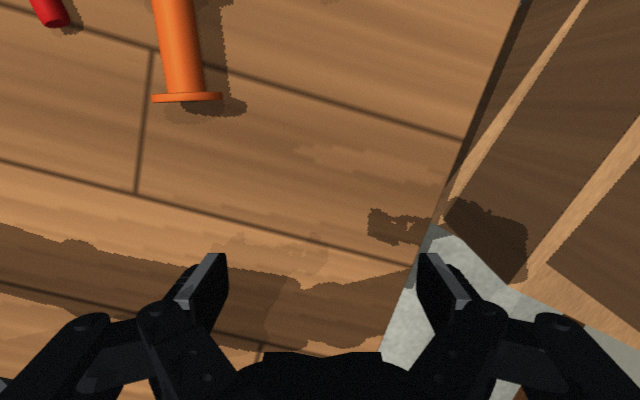

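```bash
python3 - <<'E'
from h import *
L=("cradle","tail_face","pad","wheel_axis","lever_grip","knob_top","clamp","bobbin_mid")
r.move_pose([.49,0.03,.36],ori(0)); r.hold(.3)
c,im,d,o=look("wrist","w1",L)
for k in L: print(k,[(round(x["p"],2),np.round(x["at"],1),atz(c,x["at"],Z[k])) for x in o[k]][:3])
r.move_pose([.48,-.25,.30],ori(0)); r.hold(.3)
L=("bobbin_mid","stand","tail_face","cradle","pad")
c,im,d,o=look("wrist","w2",L)
for k in L: print(k,[(round(x["p"],2),np.round(x["at"],1),atz(c,x["at"],Z[k])) for x in o[k]][:3])
s=r.sense();print(s["t"],s["qpos"],s["eef_pos"])
E
```

```text
cradle [(0.59, array([324.6, 213.4]), array([ 0.494 , -0.0616,  0.0505]))]
tail_face [(0.78, array([324.4, 242.4]), array([ 0.4938, -0.1089,  0.0505]))]
pad [(0.95, array([334.9, 172.8]), array([0.5086, 0.0003, 0.0505]))]
wheel_axis [(0.65, array([339. , 112.7]), array([0.5128, 0.0843, 0.06  ]))]
lever_grip [(0.55, array([376.3,  14.2]), array([0.5522, 0.1946, 0.09  ]))]
knob_top [(0.61, array([380.2,   4.8]), array([0.5521, 0.198 , 0.115 ]))]
clamp [(0.86, array([334.4, 175.9]), array([ 0.51  , -0.0163,  0.    ])), (0.57, array([257.4, 280.1]), array([ 0.3756, -0.2056,  0.    ]))]
bobbin_mid []
bobbin_mid [(0.57, array([323.7, 216.8]), array([ 0.483 , -0.3235,  0.0505]))]
stand []
tail_face [(0.63, array([334.1,  30.3]), array([ 0.4937, -0.1046,  0.0505]))]
cradle []
pad []
6.175 [ 0.864   0.249  -0.5934  1.7597  0.1497  1.1781  0.2275] [ 0.48 -0.25  0.3 ]
```

View pics/w1.png

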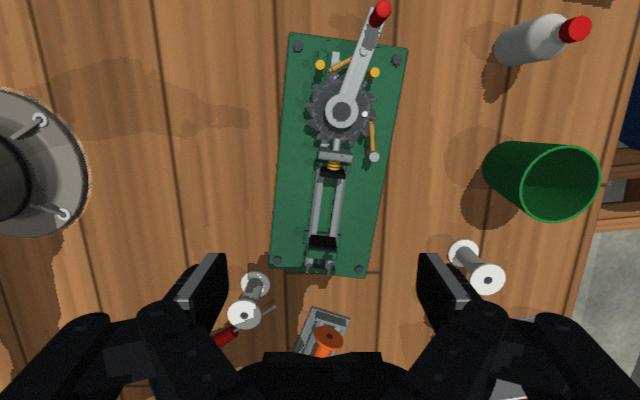

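View pics/w2.png

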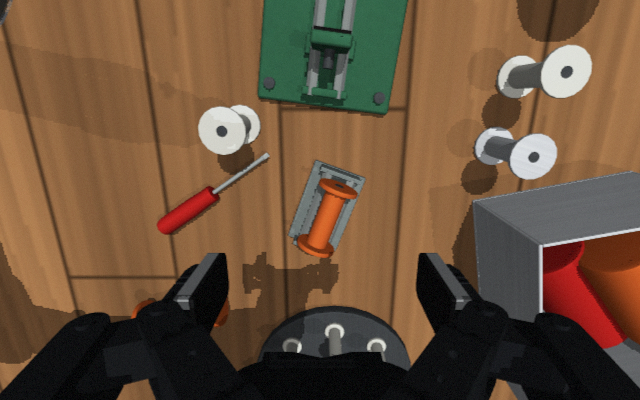

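```bash
python3 - <<'E'
from h import *
from scipy.optimize import least_squares
def load(fn):
    q=np.load(f"pics/{fn}.npz"); c={k:q[k] for k in("fov_y","cx","cy","eye","attitude")}; return c,q["im"],q["d"]
c,im,d=load("w2"); P=cloud(c,d); h=cv2.cvtColor(im,cv2.COLOR_RGB2HSV)
m=(h[...,0]<18)&(h[...,1]>190)&(h[...,2]>90)&(d>0); 
m&=(abs(P[...,0]-.483)<.06)&(abs(P[...,1]+.325)<.07)&(P[...,2]>.025)
Q=P[m]; print(len(Q),Q.min(0),Q.max(0))
c0=cv2.minAreaRect(Q[:,:2].astype(np.float32)); print("rect",c0)
# fit cylinder axis on barrel points
def fit(Q):
    def res(p):
        a=p[2]; u=np.array([-np.sin(a),np.cos(a)]); n=np.array([np.cos(a),np.sin(a)])
        e=(Q[:,:2]-p[:2]); s=e@u; t=e@n; rr=np.hypot(t,Q[:,2]-p[3])
        rad=np.where(abs(s)<.037,.014,.026); keep=(abs(s)<.036)
        return np.where(keep,rr-.014,0)
    return least_squares(res,[.483,-.3235,-.25,.0505],loss="soft_l1",f_scale=.001)
f=fit(Q); a=f.x[2]; u=np.array([-np.sin(a),np.cos(a)])
s=(Q[:,:2]-f.x[:2])@u; print("cyl",f.x,"axial extent",np.percentile(s,[0,.5,99.5,100]),"mid",f.x[:2]+u*(np.percentile(s,.5)+np.percentile(s,99.5))/2, abs(f.fun).mean())
# clamp plate
c,im,d=load("w1"); P=cloud(c,d); h=cv2.cvtColor(im,cv2.COLOR_RGB2HSV)
m=(h[...,0]>60)&(h[...,0]<95)&(h[...,1]>90)&(d>0)&(abs(P[...,2]-.012)<.01)&(abs(P[...,0]-.5)<.16)&(abs(P[...,1])<.26)&(P[...,0]<.62)
n,lab,st,_=cv2.connectedComponentsWithStats(m.astype(np.uint8)); k=1+np.argmax(st[1:,4]); 
big=np.isin(lab,[i for i in range(1,n) if st[i,4]>200])
v,uu=np.nonzero(big); xy=np.array([atz(c,(a_,b_),.012)[:2] for a_,b_ in zip(uu,v)])
print("plate z",np.median(P[big][:,2]),"rect",cv2.minAreaRect((1000*xy).astype(np.float32)))
vis=im.copy(); vis[big]=[255,0,255]; cv2.imwrite("pics/m1.png",vis[:,:,::-1])
# red knob top
m=((h[...,0]<6)|(h[...,0]>174))&(h[...,1]>190)&(d>0)&(abs(P[...,0]-.55)<.03)&(abs(P[...,1]-.2)<.04); print("knob pts",P[m].mean(0),P[m].max(0),P[m].min(0),m.sum())
# depth section along rails: height profile
for y in np.arange(-.16,.06,.01):
    mm=(abs(P[...,1]-y)<.003)&(P[...,2]>.022)&(abs(P[...,0]-.5)<.1)&(d>0)&(d<.6)
    if mm.sum(): q=P[mm]; print(round(y,3),"x",q[:,0].min(),q[:,0].max(),"zmax",q[:,2].max())
E
```

```text
1895 [ 0.4494 -0.3714  0.0271] [ 0.5235 -0.2733  0.0778]
rect ((0.48610663414001465, -0.32359418272972107), (0.09011892974376678, 0.049219582229852676), 69.9516830444336)
cyl [ 0.6035  0.1034 -0.7041  0.0509] axial extent [-0.45   -0.448  -0.3525 -0.3516] mid [ 0.3444 -0.2016] 0.0
plate z 0.012618755688856176 rect ((504.1153564453125, -1.8503570556640625), (366.3916015625, 167.33026123046875), 82.77456665039062)
knob pts [0.5534 0.192  0.107 ] [0.5794 0.2302 0.1175] [0.5461 0.1854 0.0013] 360
-0.16 x 0.4551659387958287 0.5066145032550571 zmax 0.033189180289347586
-0.15 x 0.46215000373875376 0.5064339869703647 zmax 0.035387127753980285
-0.14 x 0.46402626490625426 0.4916319637375689 zmax 0.05839701855979257
-0.13 x 0.4640404418455402 0.5162162925569272 zmax 0.05856157772708559
-0.12 x 0.45913669683453057 0.5177925442607336 zmax 0.08062048311494957
-0.11 x 0.46092914101780225 0.5176655895747615 zmax 0.08089630025103084
-0.1 x 0.4676742922865509 0.5140766636663444 zmax 0.07219079456267652
-0.09 x 0.4693829632738531 0.5155136831316387 zmax 0.03327412764152199
-0.08 x 0.47114678279948324 0
[... 267 characters left out ...]
 x 0.4762475415007768 0.5224955821126073 zmax 0.034050803246983896
-0.03 x 0.4778004024473989 0.5237759728453265 zmax 0.03333799143862942
-0.02 x 0.47790814650763946 0.5237185097102786 zmax 0.03307763836575711
-0.01 x 0.47948709900395214 0.5249761738935115 zmax 0.03307502312884342
0.0 x 0.481080010944178 0.5320576541849164 zmax 0.07072291813844594
0.01 x 0.47822969114720576 0.5289564259398433 zmax 0.06386904818490696
0.02 x 0.41677300525212363 0.5686724027367442 zmax 0.43283841962119096
0.03 x 0.42129930677482974 0.5669257534440123 zmax 0.4416129285866547
0.04 x 0.4152485943183646 0.5648340879074822 zmax 0.45013895498397083
0.05 x 0.4509251816469573 0.5624026916806028 zmax 0.4562932589216678
```

View pics/m1.png

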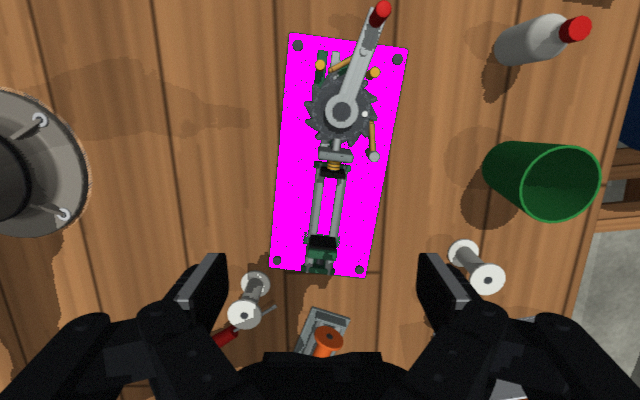

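```bash
python3 - <<'E'
from h import *
from scipy.optimize import least_squares
def load(fn):
    q=np.load(f"pics/{fn}.npz"); c={k:q[k] for k in("fov_y","cx","cy","eye","attitude")}; return c,q["im"],q["d"]
c,im,d=load("w2"); P=cloud(c,d); h=cv2.cvtColor(im,cv2.COLOR_RGB2HSV)
m=(h[...,0]<18)&(h[...,1]>190)&(h[...,2]>90)&(d>0); 
m&=(abs(P[...,0]-.483)<.06)&(abs(P[...,1]+.325)<.07)&(P[...,2]>.025)
Q=P[m]; a0=np.radians(-20); u=np.array([-np.sin(a0),np.cos(a0)])
s=(Q[:,:2]-[.486,-.3236])@u; B=Q[abs(s)<.033]; print(len(B))
def res(p):
    n=np.array([np.cos(p[1]),np.sin(p[1])]); t=(B[:,:2]-[.486,-.3236])@n-p[0]
    return np.hypot(t,B[:,2]-p[2])-.014
f=least_squares(res,[0,a0,.0505],loss="soft_l1",f_scale=.001); a=f.x[1]; n=np.array([np.cos(a),np.sin(a)]);u=np.array([-n[1],n[0]])
s=(Q[:,:2]-[.486,-.3236])@u; ex=np.percentile(s,[0,1,99,100]); print("yaw",np.degrees(a),"z",f.x[2],"ext",ex,"mid",np.array([.486,-.3236])+n*f.x[0]+u*(ex[1]+ex[2])/2,np.std(f.fun))
p=proj(c,[[.486,-.3236,.0505]]);print(p)
# axial profile in clamp frame
c,im,d=load("w1"); P=cloud(c,d); O=np.array([.5041,-.0019]); th=np.radians(-7.23); ex_=np.array([np.cos(th),np.sin(th)]); ey=np.array([-ex_[1],ex_[0]])
X=(P[...,:2]-O)@ex_; Y=(P[...,:2]-O)@ey
for y in np.arange(-.16,.08,.003):
    mm=(abs(Y-y)<.0015)&(abs(X)<.018)&(d>0)&(P[...,2]>.045)&(P[...,2]<.1)
    if mm.sum(): print(round(y,3),mm.sum(),np.percentile(P[mm][:,2],[10,50,100]),X[mm].min(),X[mm].max(), im[mm].mean(0).astype(int))
for y in np.arange(-.08,-.01,.01):
    mm=(abs(Y-y)<.003)&(abs(X)<.05)&(d>0)&(P[...,2]>.026); print(y,X[mm].min(),X[mm].max(),X[mm].mean())
E
```

```text
996
yaw -20.18799713887262 z 0.051079025021889844 ext [-0.045  -0.0438  0.0448  0.0451] mid [ 0.4861 -0.3231] 0.0006362719076939826
[[326.0128 216.9099]]
-0.142 8 [0.0552 0.0563 0.0581] -0.005569664065633825 0.003939849937189124 [31 36 36]
-0.139 15 [0.0541 0.0557 0.058 ] -0.00595286825231173 0.005160466917870392 [39 43 43]
-0.136 15 [0.0536 0.0559 0.0584] -0.006304798376536952 0.004700839518730887 [39 43 43]
-0.133 3 [0.0561 0.0579 0.0586] -0.0033433692987302316 -0.00021082392218619311 [44 50 50]
-0.121 34 [0.0772 0.078  0.0798] -0.01653635346914884 0.017457725600354388 [47 76 60]
-0.118 45 [0.0773 0.0785 0.0802] -0.016729816853694 0.017150637269651704 [39 77 56]
-0.115 41 [0.0778 0.0786 0.0806] -0.01711923613431423 0.016552243994906575 [42 83 60]
-0.112 55 [0.0772 0.0786 0.0809] -0.01766007913386676 0.017681258521755176 [44 88 63]
-0.109 95 [0.0706 0.0749 0.0792] -0.01797459270812467 0.01757201799358483 [29 55 41]
-0.106 207 [0.0489 0.0619 0.0733] -0.017923218095637145 0.01787876963939481 [12 12 13]
-0.103 9 [0.0473 0.0536 0.0704] -0.014401995261290757 0.011498076074492077 [12 12 1
[... 2317 characters left out ...]
372 0.017945536068317766 [138 143 142]
-0.08 -0.023076950928394013 0.021906586724153822 -0.002083103278895711
-0.07 -0.022684565041597177 0.022060460603791892 -0.0004624974791999391
-0.06000000000000001 -0.023627378686892544 0.022053402715097335 -0.0006960706778894673
-0.05000000000000002 -0.023228088767750135 0.022194663628236026 -0.0009632131781699635
-0.04000000000000002 -0.023213429227834856 0.022273057851991105 -0.001555875400893252
-0.030000000000000027 -0.022821009643077716 0.022429695112951245 9.604203939350411e-05
-0.02000000000000003 -0.023558295885526926 0.02271120028638317 -7.226244236631805e-05
-0.010000000000000037 -0.02335270577662073 0.022377345318782108 -0.002674839577607551
```

The bobbin measures centre (0.486,-0.323), axis height 0.051, jaw yaw -20°. The clamp's centre line has yaw -7.2°, with the tail face at Y≈-0.105, the pad at -0.001 and a gap of about 104 mm. These match the given sizes, so I'm picking it up.

```bash
cat >> h.py <<'E'
O=np.array([.5041,-.0019]); th=np.radians(-7.23); ex=np.array([np.cos(th),np.sin(th)]); ey=np.array([-ex[1],ex[0]])
def cl(X,Y,z): return [*(O+X*ex+Y*ey),z]
E
python3 - <<'E'
from h import *
y=np.radians(-20.2); p=[.4861,-.3233]
r.grip(1.0)
r.move_pose([*p,.15],ori(y))
print(r.line_to([*p,.0385],v=.12,max_force=8)); print(r.sense()["eef_pos"])
r.grip(0.0); s=r.sense(); print("open",s["opening"],s["ft_force"])
r.line_to([*p,.16],v=.15); r.hold(.2); s=r.sense(); print("open",s["opening"],s["ft_force"],s["t"])
look("wrist","w3"); look("scene","s3")
E
```

```text
False
[ 0.4867 -0.3235  0.0393]
open 0.30506699914485086 [-0.6426  0.6024  5.7792]
open 0.30272061697012653 [ 0.6933 -0.3611 -2.1133] 9.9083
```

View pics/w3.png

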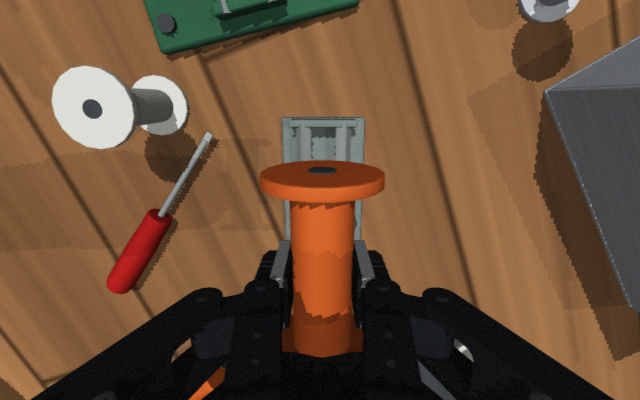

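The bobbin is gripped squarely, with its front flange at (322,180) and its barrel between the pads. Next I place it in the clamp.

```bash
python3 - <<'E'
from h import *
t=cl(-.0004,-.053,0)[:2]
r.move_pose([*t,.16],ori(th)); 
r.line_to([*t,.07],v=.15)
r.hold(.3); print(r.sense()["ft_force"])
print(r.line_to([*t,.0395],v=.06,max_force=6)); s=r.sense(); print(s["eef_pos"],t,s["ft_force"])
look("scene","s4a")
r.grip(.6); r.hold(.2); s=r.sense(); print(s["ft_force"],s["opening"])
r.line_to([*t,.16],v=.2)
r.move_pose([.5,.05,.30],ori(th)); r.hold(.2)
L=("bobbin_mid","pad","lever_grip","knob_top","wheel_axis","tail_face")
c,im,d,o=look("wrist","w5",L)
for k in L: print(k,[(round(x["p"],2),np.round(x["at"],1),atz(c,x["at"],Z[k])) for x in o[k]][:3])
P=cloud(c,d); h=cv2.cvtColor(im,cv2.COLOR_RGB2HSV)
m=(h[...,0]<18)&(h[...,1]>190)&(h[...,2]>90)&(d>0)&(abs(P[...,0]-.5)<.06)&(abs(P[...,1]+.05)<.08)&(P[...,2]>.025)
Q=P[m]; X=(Q[:,:2]-O)@ex; Y=(Q[:,:2]-O)@ey; print("Y ext",np.percentile(Y,[0,1,99,100]),"zmax",Q[:,2].max())
b=(abs(Y+.053)<.033)
from scipy.optimize import least_squares
f=least_squares(lambda p:np.hypot(X[b]-p[0]-p[1]*(Y[b]+.053),Q[b][:,2]-p[2])-.014,[0,0,.05],loss="soft_l1",f_scale=.001);print(f.x)
m=((h[...,0]<6)|(h[...,0]>174))&(h[...,1]>190)&(d>0)&(abs(P[...,0]-.55)<.03)&(abs(P[...,1]-.2)<.04)
K=P[m]; K=K[K[:,2]>.11]; print("knob",len(K),(K.min(0)+K.max(0))/2,K.mean(0))
print(r.sense()["t"])
E
```

```text
[-0.2389  0.6468 -2.1215]
True
[ 0.497  -0.0545  0.0393] [np.float64(0.49703298804424273), np.float64(-0.05442825279806271)] [ 2.4912  0.0428 -1.3914]
[ 0.0663 -0.2561 -0.3391] 0.6016432388509391
bobbin_mid [(0.58, array([331.3, 238.4]), array([ 0.4976, -0.0563,  0.0505]))]
pad [(0.67, array([335.3, 199.5]), array([ 0.5091, -0.0035,  0.0505])), (0.42, array([362.4,   7.8]), array([0.563 , 0.2073, 0.0505]))]
lever_grip [(0.77, array([358.1,  13.4]), array([0.553 , 0.1944, 0.09  ])), (0.23, array([532.3, 162.6]), array([0.7291, 0.0239, 0.09  ]))]
knob_top [(0.84, array([362.1,   5.4]), array([0.554 , 0.1951, 0.115 ])), (0.42, array([514.4,  27.3]), array([0.6897, 0.1597, 0.115 ]))]
wheel_axis [(0.88, array([330.3, 130.5]), array([0.5131, 0.0839, 0.06  ]))]
tail_face [(0.96, array([331.3, 274.2]), array([ 0.4912, -0.1093,  0.0505])), (0.59, array([530.4, 160.5]), array([0.7514, 0.0159, 0.0505]))]
Y ext [-0.0978 -0.0966 -0.0083 -0.008 ] zmax 0.07802028954207318
[-0.0004  0.0013  0.0511]
knob 297 [0.5549 0.1933 0.1138] [0.5546 0.193  0.1149]
15.2667
```

View pics/w5.png

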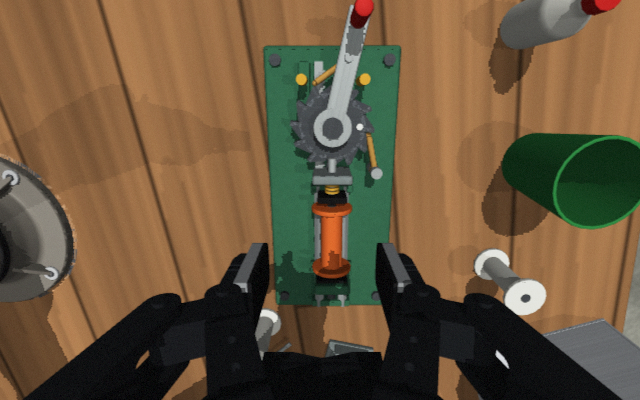

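```bash
python3 - <<'E'
from h import *
q=np.load("pics/w5.npz"); c={k:q[k] for k in("fov_y","cx","cy","eye","attitude")}; im,d=q["im"],q["d"]; P=cloud(c,d)
print(P[128,332],P[115,333],P[70,345],P[50,349])
# arm top: points z in .056-.066, grey
m=(abs(P[...,2]-.0605)<.004)&(d>0)&(im.min(-1)>120)&(np.ptp(im.astype(int),axis=-1)<40)
m&=(np.arange(640)[None]>290)&(np.arange(640)[None]<390)&(np.arange(400)[:,None]<160)
vis=cv2.resize(im[0:180,250:420],None,fx=4,fy=4,interpolation=cv2.INTER_CUBIC)[:600]; cv2.imwrite("pics/z5.png",vis[:,:,::-1])
Q=P[m]; print(m.sum())
for y in np.arange(.07,.20,.01):
    a=abs(Q[:,1]-y)<.004
    if a.sum(): print(round(y,3),a.sum(),Q[a][:,0].min(),Q[a][:,0].max(),(Q[a][:,0].min()+Q[a][:,0].max())/2,Q[a][:,2].mean())
E
```

```text
[0.5153 0.087  0.0655] [0.5182 0.101  0.0614] [0.5371 0.1471 0.0592] [0.5436 0.1667 0.0595]
2142
0.07 146 0.4985275046266199 0.5313320026583154 0.5149297536424676 0.06169766893351098
0.08 121 0.49479896637965287 0.5359794828904967 0.5153892246350747 0.06158076369090741
0.09 120 0.49429282354338644 0.5366687441262424 0.5154807838348144 0.061642816573830535
0.1 199 0.4956548805665101 0.5339660254472461 0.5148104530068781 0.06143065909945029
0.11 160 0.5074373379180728 0.5369850607278549 0.5222111993229639 0.06063050006199457
0.12 158 0.5155513200130462 0.5401556205100388 0.5278534702615425 0.06045461114876792
0.13 160 0.5189360181367049 0.5445306862583783 0.5317333521975416 0.06055300976347322
0.14 165 0.522442674877661 0.5478984327364103 0.5351705538070357 0.06047549934423429
0.15 169 0.5258637713551201 0.5521764480206641 0.5390201096878922 0.06040693590294898
0.16 146 0.5302902846445132 0.5552030053336501 0.5427466449890817 0.061249182585698767
0.17 50 0.5336877598250176 0.5582196385719043 0.5459536991984609 0.0602904524414877
0.18 49 0.5368306449215228 0.5635772353947817 0.5502039401581522 0.06034675042449418
0.19 54 0.5412982505556667 0.5666665820971967 0.5539824163264317 0.06024222312256582
```

View pics/z5.png

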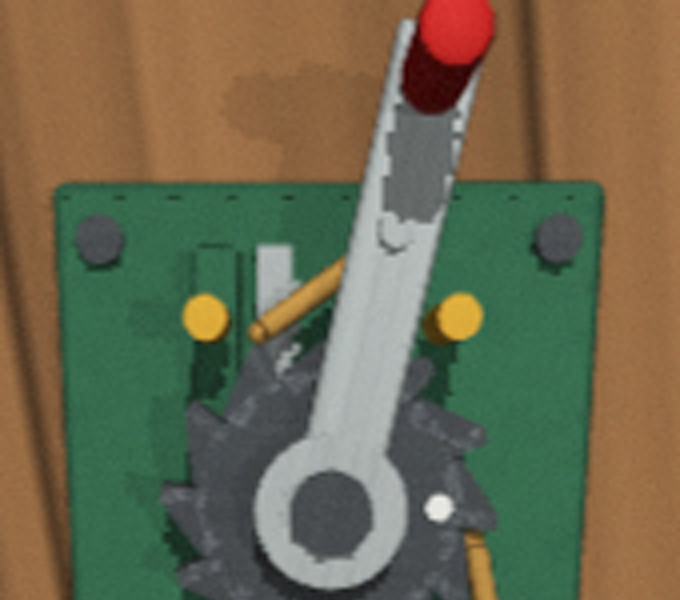

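The arm's slope gives a lever angle of about 0.13 rad (arm edge still clear of the yellow stop at zoom (460,317)), so it does not start at rest. The refined wheel axis is (0.515,0.086), which sits exactly on the centre line. I'll cage the knob and push it to the rest stop first.

```bash
cat >> h.py <<'E'
W=np.array([.5153,.0864]); RAD=.115; ZT=.073
def phi(q): return th+np.radians(69.4)+q
def kp(q,z=ZT,rad=RAD): a=phi(q); return [W[0]+rad*np.cos(a),W[1]+rad*np.sin(a),z]
def ko(q): return ori(phi(q)-np.pi/2)
def ft(q=None):  # tangential (ccw) and radial force on tool, mean
    s=r.sense(); e=s["eef_pos"][:2]-W; a=np.arctan2(e[1],e[0]); t=np.array([-np.sin(a),np.cos(a)]); n=np.array([np.cos(a),np.sin(a)])
    F=s["ft_force"]; return dict(q=round(a-phi(0),4),rad=round(np.hypot(*e),4),Ft=round(F[:2]@t,2),Fr=round(F[:2]@n,2),Fz=round(F[2],2),op=round(s["opening"],3),t=round(s["t"],2))
def arc(q0,q1,v=.1,mf=None,step=.18):
    n=max(1,int(np.ceil(abs(q1-q0)/step)))
    for q in np.linspace(q0,q1,n+1)[1:]:
        if r.line_to(kp(q),ko(q),v=v,max_force=mf): return True
    return False
E
python3 - <<'E'
from h import *
q=.13
print(r.sense()["qpos"],r.inverse_kinematics(kp(0),ko(0)),r.inverse_kinematics(kp(.72),ko(.72)))
r.grip(.8); r.move_pose(kp(q,.16),ko(q)); r.hold(.1); print("free",ft())
print(r.line_to(kp(q),v=.12,max_force=6)); print(ft())
r.grip(.235); r.hold(.2); print("cage",ft())
look("wrist","w6")
print(arc(q,-.03,v=.06,mf=8)); r.hold(.2); print(ft())
look("wrist","w7"); look("top","t7")
E
```

```text
[ 0.4291  0.1983 -0.7393  1.8345  0.145   1.1636 -0.4844] [ 0.045   0.627  -0.6316  1.8318  0.4833  0.8413 -1.312 ] [ 0.0559  0.551  -0.7086  1.9988  0.5092  0.7738 -0.7205]
free {'q': np.float64(0.1167), 'rad': np.float64(0.1139), 'Ft': np.float64(0.14), 'Fr': np.float64(0.93), 'Fz': np.float64(-0.29), 'op': 0.797, 't': 16.52}
False
{'q': np.float64(0.1269), 'rad': np.float64(0.1155), 'Ft': np.float64(0.59), 'Fr': np.float64(-0.06), 'Fz': np.float64(0.93), 'op': 0.803, 't': 17.39}
cage {'q': np.float64(0.13), 'rad': np.float64(0.115), 'Ft': np.float64(-0.16), 'Fr': np.float64(-0.35), 'Fz': np.float64(0.3), 'op': 0.243, 't': 18.11}
True
{'q': np.float64(-0.0069), 'rad': np.float64(0.1146), 'Ft': np.float64(1.78), 'Fr': np.float64(1.49), 'Fz': np.float64(1.09), 'op': 0.234, 't': 18.7}
```

View pics/w7.png

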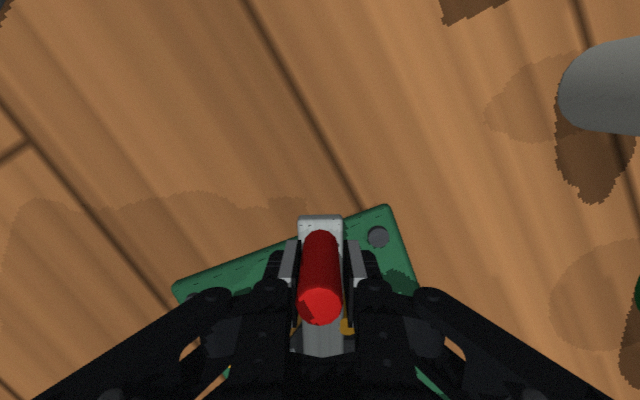

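The knob is caged at (320,280) between the pads. The lever stopped at tool angle -0.007 rad, which is the rest stop. First stroke next.

```bash
cat >> h.py <<'E'
def avg(n=8):
    L=[]
    for _ in range(n): L.append(ft()); r.hold(.04)
    return {k:round(float(np.mean([l[k] for l in L])),4) for k in L[0]}
def fwd():
    arc(ft()["q"],.62,v=.12,step=.21); r.hold(.25); a=avg(); print("late",a); return a
def finish():
    print("stop hit",arc(.62,.76,v=.06,mf=14)); print("fwd end",ft()); 
def back():
    arc(.72,.06,v=.14,step=.22); print("rest hit",arc(.06,-.03,v=.06,mf=8)); r.hold(.15); print("rest",ft())
E
python3 - <<'E'
from h import *
fwd(); finish(); back()
E
```

```text
late {'q': 0.6164, 'rad': 0.115, 'Ft': -0.015, 'Fr': 0.0138, 'Fz': 0.1962, 'op': 0.2334, 't': 20.2875}
stop hit True
fwd end {'q': np.float64(0.7204), 'rad': np.float64(0.1146), 'Ft': np.float64(-2.55), 'Fr': np.float64(-0.75), 'Fz': np.float64(1.39), 'op': 0.238, 't': 20.77}
rest hit True
rest {'q': np.float64(-0.0067), 'rad': np.float64(0.1144), 'Ft': np.float64(3.25), 'Fr': np.float64(-0.11), 'Fz': np.float64(2.18), 'op': 0.232, 't': 22.32}
```

```bash
python3 - <<'E'
from h import *
a=fwd()
finish(); back()
look("scene","s8"); c,im,d,o=look("top","t8",("pad","bobbin_mid"))
for k in o: print(k,[(round(x["p"],2),np.round(x["at"],1),atz(c,x["at"],Z[k])) for x in o[k]][:3])
E
```

```text
late {'q': 0.6166, 'rad': 0.115, 'Ft': 0.0613, 'Fr': 0.0675, 'Fz': -0.15, 'op': 0.2337, 't': 23.83}
stop hit True
fwd end {'q': np.float64(0.7203), 'rad': np.float64(0.1146), 'Ft': np.float64(-3.45), 'Fr': np.float64(0.59), 'Fz': np.float64(1.13), 'op': 0.237, 't': 24.32}
rest hit True
rest {'q': np.float64(-0.0067), 'rad': np.float64(0.1144), 'Ft': np.float64(3.14), 'Fr': np.float64(-0.55), 'Fz': np.float64(3.27), 'op': 0.236, 't': 25.87}
pad []
bobbin_mid [(0.97, array([471.3, 284.9]), array([ 0.2784, -0.4839,  0.0505])), (0.8, array([328.4, 210.7]), array([ 0.4962, -0.0656,  0.0505]))]
```

```bash
python3 - <<'E'
from h import *
a=fwd()
if a["Ft"]>-5.0 or True: finish(); back()
E
```

```text
late {'q': 0.6121, 'rad': 0.1146, 'Ft': -4.7713, 'Fr': -1.6438, 'Fz': 0.2963, 'op': 0.2346, 't': 27.5725}
stop hit True
fwd end {'q': np.float64(0.7165), 'rad': np.float64(0.1143), 'Ft': np.float64(-4.76), 'Fr': np.float64(0.4), 'Fz': np.float64(-1.66), 'op': 0.236, 't': 28.06}
rest hit True
rest {'q': np.float64(-0.0067), 'rad': np.float64(0.1144), 'Ft': np.float64(2.9), 'Fr': np.float64(-0.89), 'Fz': np.float64(1.78), 'op': 0.234, 't': 29.61}
```

The third stroke read 4.8 N, about 56 N of clamping. That is under the 5.5 N rule, and one more notch gives about 114 N, well below crushing. I'll do it with a guard.

```bash
python3 - <<'E'
from h import *
arc(ft()["q"],.42,v=.12,step=.21); print(ft())
arc(.42,.62,v=.06,step=.1); r.hold(.25); a=avg(); print("late",a)
if a["Ft"]>-12: finish(); back()
else: print("STOPPED")
E
```

```text
{'q': np.float64(0.4045), 'rad': np.float64(0.1145), 'Ft': np.float64(-5.92), 'Fr': np.float64(-1.42), 'Fz': np.float64(-2.07), 'op': 0.232, 't': 30.52}
late {'q': 0.5939, 'rad': 0.1144, 'Ft': -7.8887, 'Fr': -2.5412, 'Fz': -3.2887, 'op': 0.2356, 't': 31.595}
stop hit True
fwd end {'q': np.float64(0.704), 'rad': np.float64(0.114), 'Ft': np.float64(-9.81), 'Fr': np.float64(0.46), 'Fz': np.float64(-7.93), 'op': 0.236, 't': 32.13}
rest hit True
rest {'q': np.float64(-0.0071), 'rad': np.float64(0.1145), 'Ft': np.float64(3.57), 'Fr': np.float64(-0.78), 'Fz': np.float64(2.77), 'op': 0.235, 't': 33.68}
```

The fourth stroke read 7.9 N with the tool lagging at 0.59 rad. The forward push stopped at tool 0.704 rad, so I need to check that the notch clicked. I'll open, lift and measure how far the spring carriage has moved.

```bash
cat >> h.py <<'E'
def state(fn):
    c,im,d,_=look("wrist",fn); P=cloud(c,d); X=(P[...,:2]-O)@ex; Y=(P[...,:2]-O)@ey; h=cv2.cvtColor(im,cv2.COLOR_RGB2HSV)
    for y in np.arange(-.12,.045,.003):
        mm=(abs(Y-y)<.0015)&(abs(X)<.018)&(d>0)&(P[...,2]>.045)&(P[...,2]<.1)
        if mm.sum() and (y<-.09 or y>-.03): print(round(y,3),mm.sum(),np.percentile(P[mm][:,2],[10,50,100]),im[mm].mean(0).astype(int))
    m=(abs(P[...,2]-.0605)<.004)&(d>0)&(im.min(-1)>110)&(np.ptp(im.astype(int),axis=-1)<40)
    m&=(abs(P[...,0]-.53)<.05)&(P[...,1]>.125)&(P[...,1]<.19)
    Q=P[m][:,:2]; 
    if len(Q)>20:
        k=cv2.fitLine(Q.astype(np.float32),cv2.DIST_HUBER,0,.01,.01).ravel(); a=np.arctan2(k[1],k[0])%np.pi; print("lever",a-phi(0),len(Q))
    m=(h[...,0]<18)&(h[...,1]>190)&(h[...,2]>90)&(d>0)&(abs(X)<.04)&(abs(Y+.05)<.07)&(P[...,2]>.025)
    print("bobbin Y",np.percentile(Y[m],[1,99]),"X",np.percentile(X[m],[1,99]))
E
python3 - <<'E'
from h import *
r.grip(.8); r.line_to(kp(0,.17),v=.2); r.move_pose([.5,.05,.30],ori(th)); r.hold(.25)
state("w9"); print(r.sense()["t"])
im=cv2.imread("pics/w9.png"); cv2.imwrite("pics/z9.png",cv2.resize(im[0:300,240:430],None,fx=2,fy=2,interpolation=cv2.INTER_CUBIC))
E
```

```text
-0.12 39 [0.078  0.0786 0.0795] [32 57 43]
-0.117 58 [0.0777 0.0788 0.0808] [29 57 41]
-0.114 54 [0.078  0.0787 0.0805] [29 57 41]
-0.111 81 [0.0768 0.0784 0.0808] [27 54 39]
-0.108 116 [0.071  0.0734 0.0792] [19 31 23]
-0.105 19 [0.0712 0.0718 0.076 ] [53 27 14]
-0.102 57 [0.0714 0.0752 0.0777] [120  53  22]
-0.099 225 [0.054  0.067  0.0784] [83 36 14]
-0.096 41 [0.0581 0.0632 0.067 ] [121  53  21]
-0.093 40 [0.0581 0.0627 0.0665] [127  55  22]
-0.03 48 [0.0583 0.0632 0.0662] [194  90  38]
-0.027 42 [0.06   0.0632 0.0666] [179  82  35]
-0.024 2 [0.0664 0.0664 0.0665] [179  82  34]
-0.021 20 [0.072  0.0747 0.0772] [172  80  36]
-0.018 68 [0.0711 0.0751 0.0784] [203  95  40]
-0.015 116 [0.0684 0.0712 0.0779] [137  64  28]
-0.012 59 [0.0679 0.0692 0.0706] [27 23 22]
-0.009 76 [0.0672 0.0685 0.0707] [23 22 21]
-0.006 139 [0.053  0.0612 0.0695] [17 16 13]
-0.003 10 [0.0585 0.0593 0.0607] [105  80  30]
0.0 13 [0.0709 0.0715 0.072 ] [87 90 84]
0.003 71 [0.0718 0.0726 0.0743] [110 118 116]
0.006 58 [0.0717 0.0729 0.0741] [125 134 132]
0.009 75 [0.071  0.0722 0.0746] [126 136 133]
0.012 189 [0.0512 0.0641 0.0736] [75 79 75]
0.015 47 [0.0494 0.0565 0.0606] [142 111  48]
0.018 20 [0.0536 0.0546 0.057 ] [135 138 133]
0.021 20 [0.0536 0.0556 0.058 ] [140 145 144]
0.024 16 [0.0523 0.0553 0.0576] [133 139 137]
0.027 19 [0.0526 0.0552 0.0588] [137 143 141]
0.03 20 [0.0537 0.0555 0.0576] [143 149 147]
0.033 16 [0.0536 0.0555 0.0569] [139 147 143]
0.036 22 [0.0541 0.0552 0.0577] [136 142 140]
0.039 17 [0.0459 0.0515 0.0574] [90 97 96]
0.042 7 [0.0452 0.0453 0.0464] [67 75 74]
lever 0.13305605470651183 968
bobbin Y [-0.1029 -0.0147] X [-0.0232  0.0218]
35.975
```

View pics/z9.png

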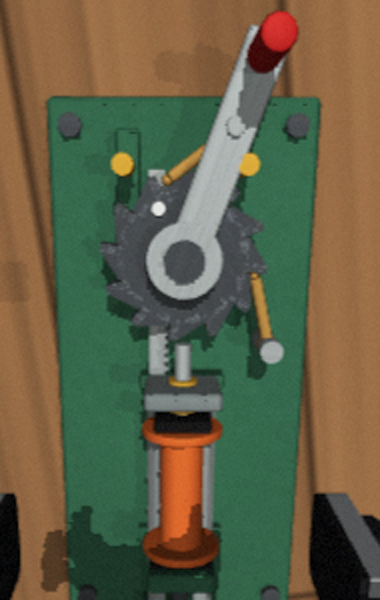

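```bash
python3 - <<'E'
from h import *
for fn in("w5","w9"):
    q=np.load(f"pics/{fn}.npz"); c={k:q[k] for k in("fov_y","cx","cy","eye","attitude")}; im,d=q["im"],q["d"]; P=cloud(c,d); h=cv2.cvtColor(im,cv2.COLOR_RGB2HSV)
    m=((h[...,0]<6)|(h[...,0]>174))&(h[...,1]>190)&(d>0)&(abs(P[...,0]-.56)<.04)&(abs(P[...,1]-.19)<.04)&(P[...,2]>.113)
    e=(P[m].min(0)+P[m].max(0))[:2]/2-W; print(fn,np.arctan2(e[1],e[0])-phi(0),np.hypot(*e))
r.hold(.3); s=r.sense(); print(s["ft_force"],s["dq"].__abs__().max() if hasattr(s["dq"],"max") else s["dq"])
E
```

```text
w5 0.1295962165119693 0.11366013271160147
w9 0.0011031906507437128 0.11489106567783897
[-0.3059  0.321   0.1451] 0.002574827101215525
```

Lever at 0.001 rad, and carriage travel is 24 mm (4 notches; the wheel dot turned about 120°). The bobbin spans Y -0.103 to -0.015, against the tail face at -0.105. I'm handing in.

```bash
python3 - <<'E'
from h import *
r.hand_in(); print(r.sense()["t"])
E
```

```text
the job is handed in; nothing more can be done
the job is handed in; nothing more can be done
```

I laid the orange bobbin in the clamp's V-rails and clamped it with four full lever strokes. I then let the lever go at its rest stop and handed the job in at about 36 s. There was no verdict from the system, so the result rests on the checks below.

- **Bobbin placement:** after release it lay 0.4 mm off the centre line and 0.001 rad from parallel. At the end its visible span reached within 2 mm of the tailstock face.
- **Lever start position:** it stood about 0.13 rad off rest at the start, so I pushed it to the rest stop before the first stroke.
- **Knob force late in each stroke:** it read about 0, 0, 4.8 and 7.9 N. The third was under 5.5 N, so I added one notch.
- **Fourth notch:** it clicked. The carriage had moved 24 mm in total, and the wheel dot had turned about 120°.
- **Final state:** the lever read 0.001 rad from the knob's position. The arm was clear, with about 0.4 N on the wrist.

**Checks that disagreed:**
- **Clamping force:** the fourth stroke's 7.9 N corresponds to about 93 N, but I expected about 114 N. The tool was lagging at 0.59 rad, with some sideways and vertical load. Both values lie inside the 55–155 N window.
- **Fourth stroke's forward push:** it stopped on its force limit at 0.704 rad of tool angle, against 0.72 on the unloaded strokes.
- **Lever angle from the arm's outline:** this rough fit gave 0.13 rad. I discarded it because its crop looked biased; the picture and the knob's position both put the lever at rest.

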